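# Fit a fresh water-filter cartridge and tug it to check the latch

### The job

Fit the green-capped filter cartridge upright into the blue cup of the water purifier and press it down until it snaps fully home, then keep hold of it and tug it gently upward: if it has latched, the sprung cup rises with it; raise it about 8 mm. If it lifts free of the cup instead, press it home again and repeat the tug. Finally let the cup settle back down, let go with the cartridge still latched, and leave the orange-capped cartridge standing where it is.

Things in the scene. Friction and masses are not known exactly. Their poses are not given: they have to be found in the camera images.
- fresh_mid (a point): Centre of the fresh cartridge, loose, upright on the table: round, white with green cap and band, grey foot; 46 mm wide, 110 mm tall, 0.24 kg; centre 55 mm above its underside, z along its axis to the cap. Smooth and 46 mm wide from 26 mm above the underside to the top; grip it there from above, best 15 to 35 mm above the centre: its lower 40 mm go into the cup. The foot is tapered.
- spent_mid (a point): Centre of the spent cartridge, 55 mm above its underside: same shape and size but with an orange cap and band, loose, standing on the table. To be left alone. The two cartridges may have swapped places.
- cup_floor (a point): Centre of the inner floor of the blue cup, 20 mm above the table when down. Cup: 51 mm wide inside, 39 deep, mouth flared to 70, rim flush with the middle of the top of a fixed white box 190 x 170, 60 tall. Sprung balls in its wall are the latch: a cartridge just set in stops 18 mm proud; about 12 N (25 is safe) snaps it home, its centre 55 mm above this point. A pull over about 15 N frees it.
- cup (a joint): How far the cup has risen, in m: 0 is down, where its weight and a light spring hold it; at most 0.010. A tug on a latched cartridge raises cup and cartridge together after 1 to 2 mm of play, about 7 N for 8 mm, cartridge's weight included. It does not rise if the cartridge is not latched.
Mind the look-alikes: they are no part of the job. There is more than one size of the part that bears fresh_mid; the job needs the middle-sized.

How it is judged (in metres and radians):
On the way, in this order (a step that is already met when the one before it is completed fails the run):
1. the green-capped cartridge is fully home in the cup, the cup down (z of fresh_mid in the frame of cup_floor below 0.059 m and horizontal distance between fresh_mid and cup_floor below 0.012 m and angle between fresh_mid's own z axis and vertical below 0.2 rad and value of joint cup below 0.002 m), for 0.1 s.
2. tugged: the cup rises at least 2.5 mm with the latched cartridge, held in the fingers (value of joint cup above 0.0025 m and z of fresh_mid in the frame of cup_floor below 0.062 m and horizontal distance between fresh_mid and cup_floor below 0.012 m and contact force between the fingers and fresh above 1 N), for 0.1 s.
At the end, for the whole second after the job is handed in: The green-capped cartridge is latched fully home in the cup (its centre less than 59 mm above the cup's floor and within 12 mm of its axis, upright within 0.2 rad), at rest and released, the cup down (under 2 mm); the orange-capped cartridge is standing within 30 mm of where it was (all of step 1 and linear speed of fresh below 0.02 m/s and angle between spent_mid's own z axis and vertical below 0.2 rad and distance of spent_mid from where it was at the start of the episode below 0.03 m); the robot touches nothing.
It fails at once if the orange-capped cartridge knocked over or moved more than 30 mm (distance of spent_mid from where it was at the start of the episode above 0.03 m or angle between spent_mid's own z axis and vertical above 0.5 rad).
It also fails if it takes over 40 s, if anything falls off the work surface, if the arm or the gripper's body presses on something with over 40 N, if the wrist force passes 120 N, or if a joint passes its speed limit or range.

### The arm

A 7-joint arm with a two-finger parallel gripper is mounted at the origin on the work surface. World frame = base frame: x ahead of the robot, y to its left, z up, the work surface at z = 0. Lengths are in m, angles in degrees, forces in N, time in s.
With the tool pointing down it reaches from about 0.4 to 0.75 m from the base axis. Payload 19.5 kg.
Tool frame: the origin (TCP) lies on the centre line of the jaws, within the pads' length; the fingertips stand 25 mm ahead of it and the grasp point (between the pads) lies 6 mm ahead of it; x points along the fingers, y is the direction in which the jaws open and shut, and the axes are right-handed (so a half turn about x gives the same grasp; the last joint's range is limited). The gripper opens to 85 mm and grips with 20 to 120 N. Pads are 22 mm wide; open, the fingers measure 114 mm over their backs; the gripper's body (76 mm by 85 mm) begins 54 mm behind the grasp point. The pads swing forward as they close: fully open they stand 13 mm farther back than shut.
Start: joints at [-72.29, 40.479, -1.581, 85.061, 1.261, 54.483, -4.326], TCP at [0.198, 0.54, 0.256] pointing down, gripper open.
Joint ranges: [-155.06, 155.06], [-18.47, 123.98], [-90, 86.84], [0, 140.48], [-83.41, 263.41], [0, 116], [-161.91, 161.91]. Speed limits (degrees/s): [108.29, 108.29, 147.25, 147.25, 172.46, 172.46, 172.46].

### API

Orientations are given as [roll, pitch, yaw] about the fixed x, y, z axes, in that order (R = Rz(yaw) Ry(pitch) Rx(roll)).
In Python, from cell import get_state, optics, job gives the robot as it stands.
- The arm moves only by the tool play_rows, never from a script. Its argument "commands" is text: rows parted by semicolons, each of 7 numbers parted by spaces: the closure, from 0 (fully open) to 1 (shut), then the shift along the tool's x, y, z in units of 300 mm (1.0 is 300 mm), then the turn, a rotation vector about the tool's x, y, z in units of 90 degrees (1.0 is 90 degrees). In form: fingers tx ty tz rx ry rz; .... A call has exactly 5 rows; each row shifts and turns the commanded pose from where the row before left it, along the tool's axes as they then stand; what a row does not reach is not made up. A row lasts 1/10 s, in which the tool goes at most 50 mm and 8.59 degrees, less where a joint would pass 70% of its speed; a pose out of reach is approached as far as the arm can. A call with a number of a shift or a turn outside -1 to 1 is refused whole. A call with a gripper value outside its range is refused whole. The fingers move at their own pace and stop on an object; "force" is the grip in N (left out, the last holds). Time passes only in rows, so rows that do not move let the fingers close, or fill a call up. It gives the time, the measured TCP pose, the force and the opening at its end, in the units of the state.
- get_state(): the state, without advancing time (a new reading comes with each control period).
- optics.camera(name): name is "side" or "top"; returns a dict with "frame" (420x560x3 uint8, blue, green, red), "depth" (420x560 float32, m along the optical axis (not along the pixel's ray), 0 where there is no reading), "camera_matrix" (3x3 intrinsics, pixels), "k1" (the pictures are not rectified: a ray, as slopes to the right and down, at radius r is drawn at 1 + k1 r^2 times it, then the intrinsics apply), "camera_from_world" (4x4, takes a point from world to camera coordinates). Camera axes: x right, y up, looking along -z (the intrinsics and any distortion apply to the point x, -y, -z); pixel columns grow to the right and rows downward; lengths in m; the calibration is good to about 2 mm. A picture is of the moment at which its call begins.
- job.sign_off(): hands the job in, once; it reports no verdict.
Trained networks look in the newest picture that a camera, given by its name, has taken for a name from the list of things; names that differ only in an ending like _2 or _b are one class to them, and where a whole thing is asked for, a point or a joint stands for the part that bears it (a point fixed in the world has none). Each returns a list of dicts, best first, with "p" (0 to 1); they miss things now and then, are a little off and sometimes report something else, mostly with a low value. They report only what shows in the picture. A call takes as long as a camera call. They do not tell look-alikes from the thing itself.
- optics.outline_of(camera, thing): "pixels" (420x560 bool, what is visible of it) and "box" ([left, top, right, bottom] in pixels, round what is visible of it).
The state is a dict: "time": time; "q": joint angles; "dq": joint speeds; "tau": joint torques, N m; "tcp_pos": TCP position; "eef_rot": TCP orientation; "contact_force": force on the tool from outside, world axes, zero at the start; "torque": the same for the moment, N m; "width": opening from 0.0 (shut) to 1.0 (fully open).
Only numpy, scipy, OpenCV 4.12 (cv2) and the standard library are available. Lean on these libraries where they do the work, as an engineer would, in place of code of your own. Each camera call takes 0.05 s, during which the arm holds its last target.

## Working session

There is one attempt and no reset: what is moved stays moved. The work goes in short steps, Python scripts to look and compute and a tool call to move; the robot and the scene stay as the last step left them, time stands still between calls to the robot, and variables do not carry over. Pictures are saved under pics/ and viewed, and the job is handed in when it is done.

Besides the shell and the picture viewer there is one more tool, called after "Call:" by a JSON object that holds its "fn" and its "kwargs". play_rows: Moves the arm, as the interface text tells. Its arguments: {"type":"object","properties":{"commands":{"type":"string"},"force":{"type":"number"}},"required":["commands"]}

```bash
mkdir -p pics; ls; cat > h.py <<'E'
import numpy as np, cv2
from cell import get_state, optics, job
def grab(n,save=None):
    c=optics.camera(n)
    if save: cv2.imwrite('pics/'+save,c['frame'])
    return c
def world(c,u,v,d=None):
    # pixel -> world using depth
    u=np.atleast_1d(u).astype(float);v=np.atleast_1d(v).astype(float)
    if d is None: d=c['depth'][v.astype(int),u.astype(int)]
    r=rays(c,u,v)
    P=np.stack([r[:,0]*d,-r[:,1]*d,-np.ones_like(r[:,0])*d],1)
    T=np.linalg.inv(c['camera_from_world'])
    return P@T[:3,:3].T+T[:3,3]
def rays(c,u,v):
    K=np.array(c['camera_matrix'])
    x=cv2.undistortPoints(np.stack([u,v],1).reshape(-1,1,2),K,np.array([c['k1'],0,0,0.]))
    return x.reshape(-1,2)
def proj(c,P):
    P=np.atleast_2d(P);T=c['camera_from_world'];q=P@T[:3,:3].T+T[:3,3]
    q=q*[1,-1,-1]
    return cv2.projectPoints(q.reshape(-1,1,3),np.zeros(3),np.zeros(3),np.array(c['camera_matrix']),np.array([c['k1'],0,0,0.]))[0].reshape(-1,2)
E
python3 - <<'E'
from h import *
a=grab('top','t0.png');
for t in ['fresh_mid','spent_mid','cup_floor','cup']:
    for o in optics.outline_of('top',t): print('top',t,o['p'],o['box'])
b=grab('side','s0.png')
for t in ['fresh_mid','spent_mid','cup_floor','cup']:
    for o in optics.outline_of('side',t): print('side',t,o['p'],o['box'])
print(get_state()); print(a['camera_matrix'],a['k1'],a['camera_from_world'])
E
```

```text
pics
top fresh_mid 0.96 [176.8, 138.2, 209.9, 170.9]
top fresh_mid 0.94 [101.4, 126.1, 162.4, 176.8]
top fresh_mid 0.73 [224.8, 153.9, 246.3, 176.8]
top spent_mid 0.59 [273.2, 240.2, 300.8, 265.2]
top cup_floor 0.76 [387.3, 167.1, 426.3, 207.0]
top cup 0.56 [387.6, 166.0, 428.5, 207.3]
side fresh_mid 0.8 [244.8, 109.4, 265.6, 164.6]
side fresh_mid 0.78 [266.6, 141.7, 280.6, 179.0]
side fresh_mid 0.76 [278.1, 171.5, 292.1, 197.6]
side spent_mid 0.77 [230.2, 205.2, 257.2, 248.6]
side cup_floor 0.6 [332.3, 263.2, 366.6, 292.3]
side cup 0.93 [333.2, 261.3, 364.6, 292.7]
side cup 0.24 [265.5, 139.9, 280.7, 178.4]
{'time': 0.5, 'q': array([-72.29080134,  40.48192616,  -1.58144341,  85.06219684,
         1.26018402,  54.48172494,  -4.32605856]), 'dq': array([ 0.01736296, -0.07000206, -0.01726808,  0.14571556,  0.04727686,
       -0.05219825,  0.12090737]), 'tau': array([-2.73090438e-03, -8.82574010e+01,  1.23250343e+00, -2.36285931e+01,
        1.68108795e-02,  2.22611234e-03,  8.56350971e-05]), 'tcp_pos': array([0.19757538, 0.539959  , 0.2562397 ]), 'eef_rot': array([ -92.68310432,   89.99143415, -112.78301935]), 'contact_force': array([-0.03419056,  0.0335424 , -0.08020841]), 'torque': array([0.00775244, 0.02690765, 0.0206463 ]), 'width': 0.9991661875902755}
[[448.50154088   0.         282.96442175]
 [  0.         448.50154088 211.07094893]
 [  0.           0.           1.        ]] -0.013200294288969943 [[ 0.02803583 -0.99950851 -0.01402631  0.10830337]
 [ 0.99633052  0.02680603  0.08128308 -0.52171816]
 [-0.08086714 -0.01625368  0.99659236 -0.86642119]
 [ 0.          0.          0.          1.        ]]
```

```bash
python3 - <<'E'
import cv2
a=cv2.imread('pics/t0.png');b=cv2.imread('pics/s0.png')
cv2.imwrite('pics/t0c.png',cv2.resize(a[90:310,80:460],None,fx=2,fy=2,interpolation=2))
cv2.imwrite('pics/s0c.png',cv2.resize(b[80:330,180:440],None,fx=2.3,fy=2.3,interpolation=2))
E
```

```text
(no output)
```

View pics/t0c.png

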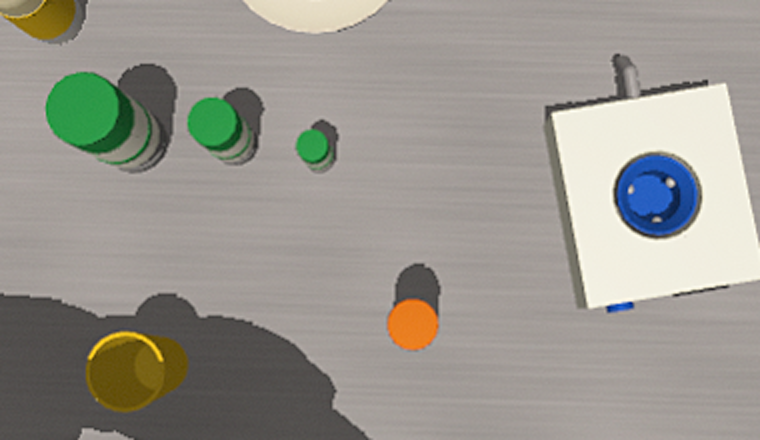

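View pics/s0c.png

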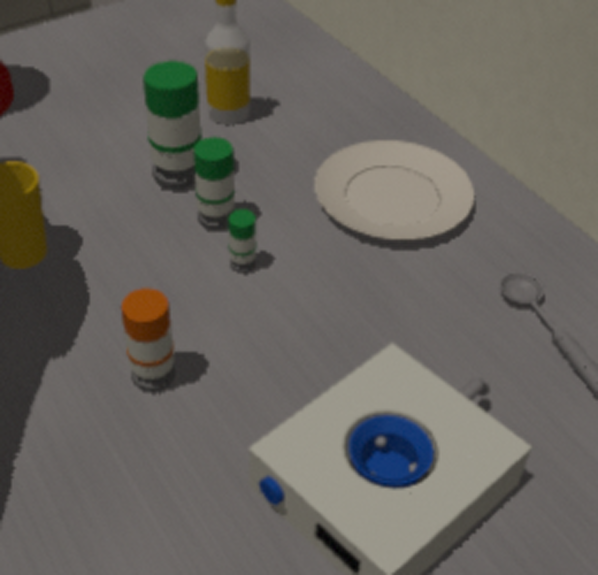

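Three green caps show in the top view: large (122,146), middle (187,152) and small (237,163). I'll measure each cap's height and diameter.

```bash
cat > m.py <<'E'
from h import *
def cap(c,color,box=None,hr=(0,1)):
    hsv=cv2.cvtColor(c['frame'],cv2.COLOR_BGR2HSV)
    lo,hi={'g':((50,120,50),(85,255,255)),'o':((5,170,120),(15,255,255)),'b':((95,140,40),(125,255,255))}[color]
    m=cv2.inRange(hsv,lo,hi)
    n,l,s,ce=cv2.connectedComponentsWithStats(m)
    out=[]
    for i in range(1,n):
        if s[i,4]<80: continue
        v,u=np.nonzero(l==i)
        P=world(c,u+0.0,v+0.0); 
        z=P[:,2]; ok=c['depth'][v,u]>0
        zt=np.percentile(z[ok],90)
        t=ok&(abs(z-zt)<0.006)
        Q=P[t]
        (cx,cy),r=cv2.minEnclosingCircle(Q[:,:2].astype(np.float32))
        out.append((ce[i].round(1),s[i,4],'ztop %.4f'%np.median(z[t]),'c',np.round([cx,cy],4),'mean',Q[:,:2].mean(0).round(4),'D %.4f'%(2*r), 'Deq %.4f'%(2*np.sqrt(t.sum()/np.pi)*np.median(c['depth'][v,u][t])/c['camera_matrix'][0,0])))
    return out
E
python3 - <<'E'
from m import *
a=grab('top')
for k in 'gob':
    for o in cap(a,k): print(k,*o)
b=grab('side')
for k in 'go':
    for o in cap(b,k): print('side',k,*o)
# box top plane and table
P=world(a,np.array([370,440,300]),np.array([180,170,150])); print(P.round(4))
cv2.imwrite('pics/crop1.png',cv2.resize(a['frame'][110:190,90:260],None,fx=4,fy=4,interpolation=2))
E
```

```text
g [124.3 146. ] 1323 ztop 0.1538 c [0.6156 0.4018] mean [0.6156 0.4014] D 0.0661 Deq 0.0636
g [187.  151.6] 541 ztop 0.1078 c [0.6167 0.3006] mean [0.6167 0.3002] D 0.0457 Deq 0.0449
g [235.9 162.8] 206 ztop 0.0717 c [0.6041 0.2142] mean [0.6039 0.214 ] D 0.0300 Deq 0.0292
o [286.  251.6] 492 ztop 0.1081 c [0.4395 0.1142] mean [0.4393 0.1139] D 0.0444 Deq 0.0440
b [408.1 187.1] 1183 ztop 0.0552 c [ 0.5681 -0.115 ] mean [ 0.5694 -0.1187] D 0.0770 Deq 0.0460
side g [252.4 117.1] 376 ztop 0.1565 c [0.6168 0.4021] mean [0.6161 0.399 ] D 0.0647 Deq 0.0463
side g [271.1 147.4] 223 ztop 0.1104 c [0.6198 0.2995] mean [0.6178 0.2988] D 0.0473 Deq 0.0359
side g [284.2 176.2] 108 ztop 0.0740 c [0.6078 0.2133] mean [0.6056 0.2127] D 0.0328 Deq 0.0260
side o [242.4 212.4] 216 ztop 0.1103 c [0.4407 0.1131] mean [0.4407 0.1129] D 0.0450 Deq 0.0364
[[ 0.5799 -0.0427  0.0558]
 [ 0.6019 -0.1747  0.06  ]
 [ 0.6472  0.0915 -0.0011]]
```

View pics/crop1.png

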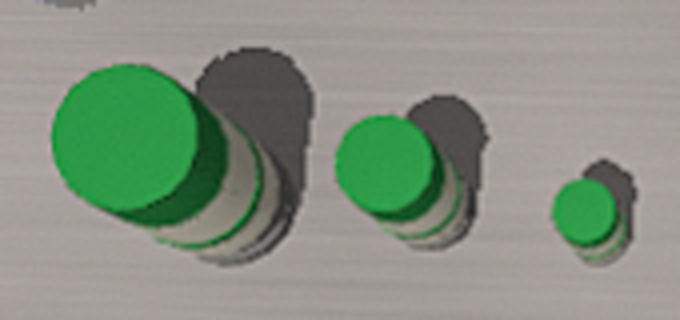

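The crop confirms the choice. The middle cap at (187,152) measures 46 mm wide and 108–110 mm tall, which fits fresh_mid. The others measure 66 mm wide × 154 mm tall and 30 mm × 72 mm. Next I'll fit the cup's rim circle and plan the moves.

```bash
cat > p.py <<'E'
from h import *
from scipy.spatial.transform import Rotation as R
def onplane(c,uv,z):
    r=rays(c,uv[:,0].astype(float),uv[:,1].astype(float))
    T=np.linalg.inv(c['camera_from_world'])
    d=np.stack([r[:,0],-r[:,1],-np.ones(len(r))],1)@T[:3,:3].T; o=T[:3,3]
    return o+d*((z-o[2])/d[:,2])[:,None]
def Rt(s): return R.from_euler('xyz',s['eef_rot'],degrees=True).as_matrix()
def cup(c,box,zt=0.06):
    hsv=cv2.cvtColor(c['frame'],cv2.COLOR_BGR2HSV); m=np.zeros(hsv.shape[:2],np.uint8)
    x0,y0,x1,y1=box; m[y0:y1,x0:x1]=cv2.inRange(hsv,(95,100,30),(130,255,255))[y0:y1,x0:x1]
    ct=max(cv2.findContours(m,0,cv2.CHAIN_APPROX_NONE)[0],key=cv2.contourArea); h=cv2.convexHull(ct)[:,0]
    P=onplane(c,ct[:,0],zt)[:,:2]
    from scipy.optimize import least_squares
    f=lambda q:np.hypot(*(P-q[:2]).T)-q[2]
    s=least_squares(f,[*P.mean(0),.035],loss='soft_l1',f_scale=.001)
    return s.x, np.abs(s.fun).mean()
E
python3 - <<'E'
from p import *
a=grab('top');b=grab('side')
print(cup(a,(380,155,440,215)),cup(b,(325,255,375,300)))
g=a['frame']; 
s=get_state(); print(Rt(s).round(3), s['tcp_pos'])
# box corners in top view at z .06
m=cv2.inRange(g,(200,215,215),(255,255,255)); m[:,:330]=0
ct=max(cv2.findContours(m,0,2)[0],key=cv2.contourArea)
P=onplane(a,ct[:,0],.06)[:,:2].astype(np.float32)
print(cv2.minAreaRect(P))
cv2.imwrite('pics/cup.png',cv2.resize(g[120:260,340:480],None,fx=4,fy=4,interpolation=2))
P=onplane(a,np.array([[408,187]]),.06);print(P)
E
```

```text
(array([ 0.56737427, -0.1141648 ,  0.03735714]), np.float64(0.0004860217581939851)) (array([ 0.56903738, -0.11642627,  0.0373155 ]), np.float64(0.0006591662377870508))
[[-0.     0.344  0.939]
 [-0.     0.939 -0.344]
 [-1.    -0.    -0.   ]] [0.19758436 0.53995848 0.25628126]
((0.5679062604904175, -0.11498268693685532), (0.18947644531726837, 0.16921399533748627), 11.181937217712402)
[[ 0.56768695 -0.1140884   0.06      ]]
```

View pics/cup.png

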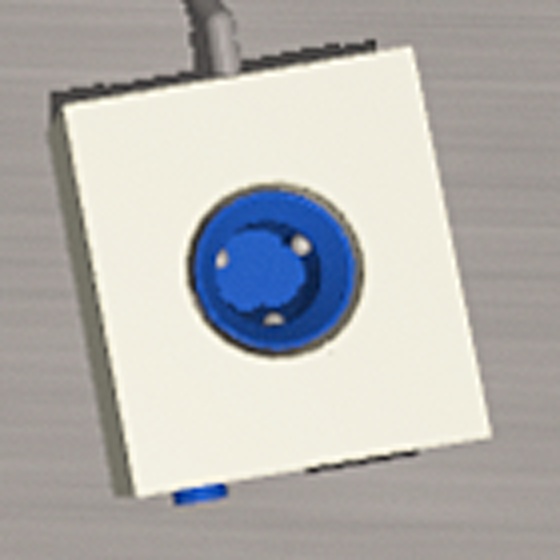

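```bash
cat > plan.py <<'E'
from p import *
def plan(target,jaw,n,vmax=45,wmax=8):
    """jaw = desired direction of tool y, deg from world x; n rows"""
    s=get_state(); M=Rt(s); p=s['tcp_pos'].copy(); target=np.array(target)
    down=np.array([0,0,-1.]); y=np.array([np.cos(np.radians(jaw)),np.sin(np.radians(jaw)),0]); z=np.cross(down,y)
    G=np.stack([down,y,z],1)
    for i in range(n):
        d=target-p; L=np.linalg.norm(d); st=d*min(1,.001*vmax/max(L,1e-9), )
        if L<=vmax*.001: st=d
        w=R.from_matrix(M.T@G).as_rotvec(); a=np.degrees(np.linalg.norm(w))
        w=w*min(1,wmax/max(a,1e-9))
        print((M.T@st/.3).round(3), (np.degrees(w)/90).round(3))
        p=p+st; M=M@R.from_rotvec(w).as_matrix()
    print('now',s['tcp_pos'].round(4),'jaw',np.degrees(np.arctan2(Rt(s)[1,1],Rt(s)[0,1])).round(2),'end err mm',((target-p)*1000).round(2),'F',s['contact_force'].round(2),'w',s['width'],'t',s['time'])
E
python3 -c "
from plan import *
plan((.6178,.2998,.24),26,12)"
```

```text
[ 0.005 -0.025  0.148] [0.089 0.    0.   ]
[ 0.005 -0.004  0.15 ] [0.089 0.    0.   ]
[0.005 0.017 0.149] [0.089 0.    0.   ]
[0.005 0.037 0.145] [0.089 0.    0.   ]
[0.005 0.057 0.139] [0.089 0.    0.   ]
[0.005 0.076 0.129] [0.043 0.    0.   ]
[0.005 0.084 0.124] [-0. -0. -0.]
[0.005 0.084 0.124] [-0.  0.  0.]
[0.005 0.084 0.124] [-0.  0. -0.]
[0.005 0.084 0.124] [-0.  0.  0.]
[0.004 0.064 0.094] [-0.  0.  0.]
[0. 0. 0.] [-0.  0.  0.]
now [0.1976 0.54   0.2563] jaw 69.9 end err mm [0. 0. 0.] F [-0.16  0.29  0.4 ] w 0.997942613746047 t 0.7
```

Call:
{"fn": "play_rows", "kwargs": {"commands": "0 0.005 -0.025 0.148 0.089 0 0; 0 0.005 -0.004 0.15 0.089 0 0; 0 0.005 0.017 0.149 0.089 0 0; 0 0.005 0.037 0.145 0.089 0 0; 0 0.005 0.057 0.139 0.089 0 0", "force": 40}}

```text
time: 1.2
tcp_pos: [0.3944, 0.4274, 0.2489]
eef_rot: [123.7, 90.0, 63.2]
contact_force: [-0.0, 0.7, 0.3]
width: 1.0
```

Call:
{"fn": "play_rows", "kwargs": {"commands": "0 0.005 0.076 0.129 0.043 0 0; 0 0.005 0.084 0.124 0 0 0; 0 0.005 0.084 0.124 0 0 0; 0 0.005 0.084 0.124 0 0 0; 0 0.005 0.084 0.124 0 0 0"}}

```text
time: 1.7
tcp_pos: [0.5893, 0.3154, 0.2413]
eef_rot: [145.7, 90.0, 81.6]
contact_force: [0.3, 1.1, 0.9]
width: 1.004
```

```bash
python3 -c "
from plan import *
plan((.6178,.2998,.24),26,5)"
```

```text
[0.004 0.063 0.088] [-0. -0. -0.]
[0. 0. 0.] [-0.  0.  0.]
[0. 0. 0.] [-0. -0. -0.]
[0. 0. 0.] [-0. -0. -0.]
[0. 0. 0.] [-0. -0. -0.]
now [0.5893 0.3154 0.2413] jaw 25.98 end err mm [0. 0. 0.] F [0.28 1.1  0.87] w 1.0044740347994519 t 1.7
```

Call:
{"fn": "play_rows", "kwargs": {"commands": "0 0.004 0.063 0.088 0 0 0; 0 0 0 0 0 0 0; 0 0.1 0 0 0 0 0; 0 0.1 0 0 0 0 0; 0 0 0 0 0 0 0"}}

```text
time: 2.2
tcp_pos: [0.6147, 0.3009, 0.1767]
eef_rot: [-91.8, 89.7, -155.8]
contact_force: [-0.4, 0.9, 0.2]
width: 1.005
```

```bash
python3 - <<'E'
from plan import *
plan((.6178,.2998,.086),26,5,vmax=30)
a=grab('top','t1.png');b=grab('side','s1.png')
cv2.imwrite('pics/j1.png',np.hstack([cv2.resize(a['frame'][90:250,90:290],None,fx=2,fy=2),cv2.resize(b['frame'][60:220,190:390],None,fx=2,fy=2)]))
E
```

```text
[0.1   0.003 0.003] [ 0.    -0.     0.004]
[0.1   0.003 0.003] [ 0.  0. -0.]
[0.1   0.003 0.003] [0. 0. 0.]
[0.003 0.    0.   ] [0. 0. 0.]
[0. 0. 0.] [0. 0. 0.]
now [0.6147 0.3009 0.1767] jaw 26.0 end err mm [0. 0. 0.] F [-0.43  0.86  0.16] w 1.0046748802362722 t 2.2
```

View pics/j1.png

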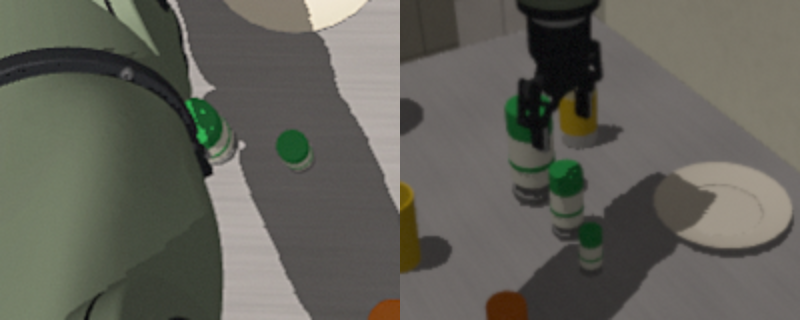

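Call:
{"fn": "play_rows", "kwargs": {"commands": "0 0.05 0 0 0 0 0; 0 0 0 0 0 0 0; 0 0 0 0 0 0 0; 0 0 0 0 0 0 0; 0 0 0 0 0 0 0"}}

```text
time: 2.8
tcp_pos: [0.6166, 0.3013, 0.166]
eef_rot: [88.2, 89.9, 24.2]
contact_force: [-0.0, -0.3, 0.2]
width: 0.999
```

```bash
python3 - <<'E'
from plan import *
plan((.6178,.2998,.086),26,5,vmax=30)
b=grab('side')
s=get_state();M=Rt(s)
print(proj(b,s['tcp_pos']+M[:,0]*.02), proj(b,[.6178,.2998,.108]))
f=b['frame'][60:180,220:340]; cv2.imwrite('pics/j2.png',cv2.resize(f,None,fx=5,fy=5))
E
```

```text
[0.1   0.    0.002] [-0.     0.    -0.001]
[0.1   0.001 0.002] [-0.  0. -0.]
[0.067 0.    0.002] [ 0. -0.  0.]
[0. 0. 0.] [0. 0. 0.]
[0. 0. 0.] [ 0. -0.  0.]
now [0.6166 0.3013 0.166 ] jaw 25.98 end err mm [0. 0. 0.] F [-0.02 -0.28  0.2 ] w 0.9994467410703927 t 2.8
[[270.90561255 133.42920172]] [[272.0405583  145.41172068]]
```

View pics/j2.png

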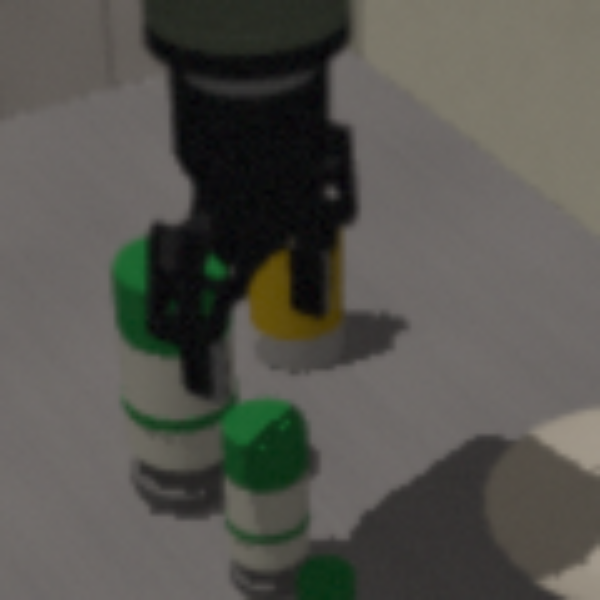

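Call:
{"fn": "play_rows", "kwargs": {"commands": "0 0.09 0.001 0.003 0 0 0; 0 0.09 0 0.002 0 0 0; 0 0.06 0 0.001 0 0 0; 0 0.027 0 0 0 0 0; 0 0 0 0 0 0 0"}}

```text
time: 3.35
tcp_pos: [0.6172, 0.2995, 0.0845]
eef_rot: [-84.0, 89.9, -148.0]
contact_force: [0.5, 0.7, 0.1]
width: 0.999
```

Call:
{"fn": "play_rows", "kwargs": {"commands": "1 0 0 0 0 0 0; 1 0 0 0 0 0 0; 1 0 0 0 0 0 0; 1 0 0 0 0 0 0; 1 0 0 0 0 0 0", "force": 50}}

```text
time: 3.85
tcp_pos: [0.618, 0.3, 0.086]
eef_rot: [89.8, 89.9, 25.8]
contact_force: [1.1, 1.2, 5.9]
width: 0.524
```

```bash
python3 - <<'E'
from plan import *
plan((.6178,.2998,.086),26,1,vmax=30)
b=grab('side')
f=b['frame'][60:180,220:340]; cv2.imwrite('pics/j3.png',cv2.resize(f,None,fx=5,fy=5))
E
```

```text
[ 0.    -0.001  0.   ] [-0.     0.    -0.001]
now [0.618 0.3   0.086] jaw 25.98 end err mm [0. 0. 0.] F [1.06 1.21 5.94] w 0.5235125755782432 t 3.85
```

View pics/j3.png

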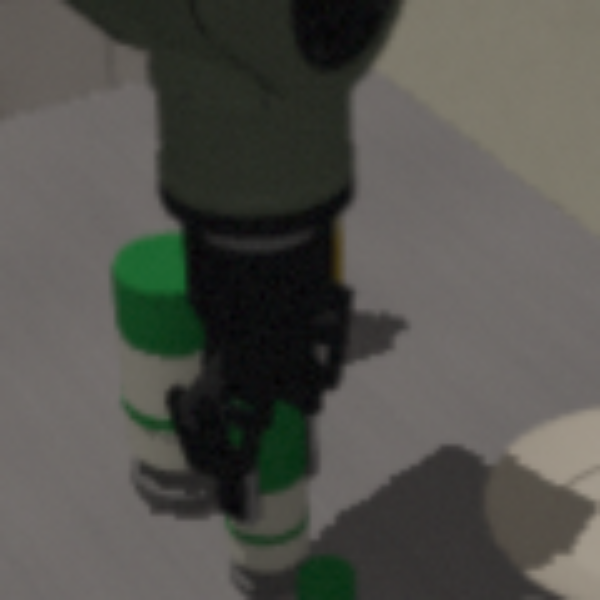

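Call:
{"fn": "play_rows", "kwargs": {"commands": "1 -0.05 0 0 0 0 0; 1 -0.1 0 0 0 0 0; 1 -0.12 0 0 0 0 0; 1 -0.1 0 0 0 0 0; 1 -0.03 0 0 0 0 0"}}

```text
time: 4.4
tcp_pos: [0.6182, 0.2999, 0.2093]
eef_rot: [88.5, 89.7, 24.5]
contact_force: [-0.2, 1.1, -1.7]
width: 0.529
```

```bash
python3 - <<'E'
from plan import *
plan((.5682,-.1153,.206),-11,11,vmax=45)
b=grab('side')
f=b['frame'][40:180,200:340]; cv2.imwrite('pics/j4.png',cv2.resize(f,None,fx=4,fy=4))
E
```

```text
[ 0.001 -0.081  0.126] [ 0.089 -0.    -0.001]
[ 0.001 -0.063  0.136] [ 0.089 -0.    -0.001]
[ 0.001 -0.043  0.144] [ 0.089 -0.    -0.001]
[ 0.001 -0.023  0.148] [ 0.089 -0.    -0.001]
[ 0.001 -0.002  0.15 ] [ 0.055 -0.    -0.   ]
[0.001 0.011 0.15 ] [-0.  0.  0.]
[0.001 0.011 0.15 ] [-0.  0. -0.]
[0.001 0.011 0.15 ] [-0.  0. -0.]
[0.001 0.011 0.15 ] [-0.  0. -0.]
[0.    0.003 0.044] [-0.  0.  0.]
[0. 0. 0.] [-0.  0.  0.]
now [0.6182 0.2999 0.2093] jaw 25.98 end err mm [0. 0. 0.] F [-0.21  1.09 -1.75] w 0.5291431492246486 t 4.4
```

View pics/j4.png

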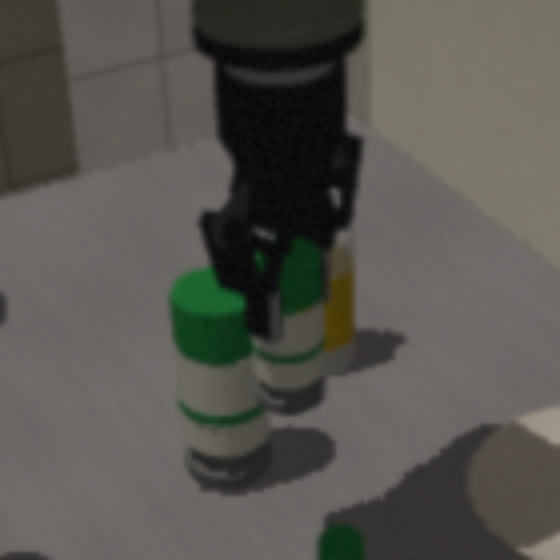

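Call:
{"fn": "play_rows", "kwargs": {"commands": "1 0.001 -0.041 0.063 0.045 0 0; 1 0.001 -0.078 0.128 0.08 0 0; 1 0.001 -0.06 0.138 0.08 0 0; 1 0.001 -0.043 0.144 0.08 0 0; 1 0.001 -0.023 0.148 0.08 0 0"}}

```text
time: 4.95
tcp_pos: [0.5856, 0.0976, 0.2029]
eef_rot: [-62.8, 89.9, -160.0]
contact_force: [1.3, 0.8, -2.5]
width: 0.527
```

Call:
{"fn": "play_rows", "kwargs": {"commands": "1 0 0 0.15 0.046 0 0; 1 0 0.011 0.15 0 0 0; 1 0 0.011 0.15 0 0 0; 1 0 0.011 0.15 0 0 0; 1 0 0.008 0.08 0 0 0"}}

```text
time: 5.45
tcp_pos: [0.5616, -0.1077, 0.203]
eef_rot: [-36.4, 89.9, -137.6]
contact_force: [0.7, 1.0, -2.3]
width: 0.527
```

```bash
python3 - <<'E'
from plan import *
plan((.5682,-.1153,.206),-11,5,vmax=45)
E
```

```text
[-0.01   0.027  0.02 ] [-0.002  0.001  0.001]
[0. 0. 0.] [ 0. -0. -0.]
[0. 0. 0.] [-0.  0. -0.]
[0. 0. 0.] [-0.  0. -0.]
[0. 0. 0.] [-0.  0. -0.]
now [ 0.5616 -0.1077  0.203 ] jaw -11.21 end err mm [0. 0. 0.] F [ 0.7   1.02 -2.34] w 0.5267490058551532 t 5.45
```

Call:
{"fn": "play_rows", "kwargs": {"commands": "1 0 0.024 0.013 0 0 0; 1 0.03 0 0 0 0 0; 1 0.06 0 0 0 0 0; 1 0.04 0 0 0 0 0; 1 0 0 0 0 0 0"}}

```text
time: 5.95
tcp_pos: [0.5686, -0.1077, 0.1626]
eef_rot: [-93.0, 89.8, 166.0]
contact_force: [-0.5, -1.0, -1.3]
width: 0.526
```

```bash
python3 - <<'E'
from plan import *
plan((.5682,-.1153,.166),-11,1,vmax=45)
b=grab('side'); a=grab('top')
f=b['frame'][170:310,270:440]; g=a['frame'][120:260,340:480]
cv2.imwrite('pics/j5.png',np.hstack([cv2.resize(f,None,fx=3,fy=3,interpolation=2),cv2.resize(g,(290,420))]))
s=get_state();M=Rt(s)
# expected underside & foot axis px
for z in (.081,.06): print(proj(b,[s['tcp_pos'][0],s['tcp_pos'][1],z]), proj(b,[.5682,-.1153,z]))
E
```

```text
[-0.011  0.003  0.025] [ 0.001 -0.     0.002]
now [ 0.5686 -0.1077  0.1626] jaw -10.94 end err mm [0. 0. 0.] F [-0.5  -1.03 -1.33] w 0.5258755545767799 t 5.95
[[348.32120291 266.3306391 ]] [[349.89198679 268.92762284]]
[[347.23826662 272.44193599]] [[348.77274534 275.02201444]]
```

View pics/j5.png

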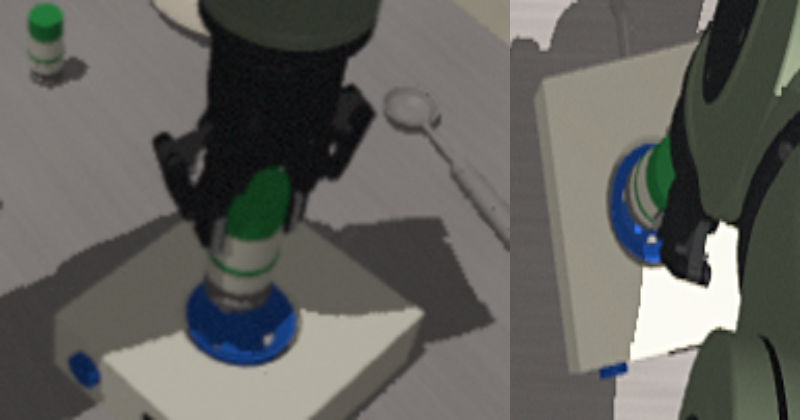

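Call:
{"fn": "play_rows", "kwargs": {"commands": "1 0 0.003 0.025 0 0 0; 1 0 0 0 0 0 0; 1 0 0 0 0 0 0; 1 0 0 0 0 0 0; 1 0 0 0 0 0 0"}}

```text
time: 6.55
tcp_pos: [0.5688, -0.1164, 0.1646]
eef_rot: [95.8, 90.0, -5.2]
contact_force: [-0.2, -0.0, -1.5]
width: 0.532
```

```bash
python3 - <<'E'
from plan import *
plan((.5682,-.1153,.166),-11,1,vmax=45)
b=grab('side'); a=grab('top')
f=b['frame'][200:300,300:400]; g=a['frame'][140:240,360:460]
cv2.imwrite('pics/j6.png',np.hstack([cv2.resize(f,None,fx=4,fy=4,interpolation=2),cv2.resize(g,(400,400),interpolation=2)]))
E
```

```text
[-0.005 -0.003 -0.003] [-0. -0. -0.]
now [ 0.5688 -0.1164  0.1646] jaw -11.0 end err mm [0. 0. 0.] F [-0.2  -0.02 -1.49] w 0.5316441166384298 t 6.55
```

View pics/j6.png

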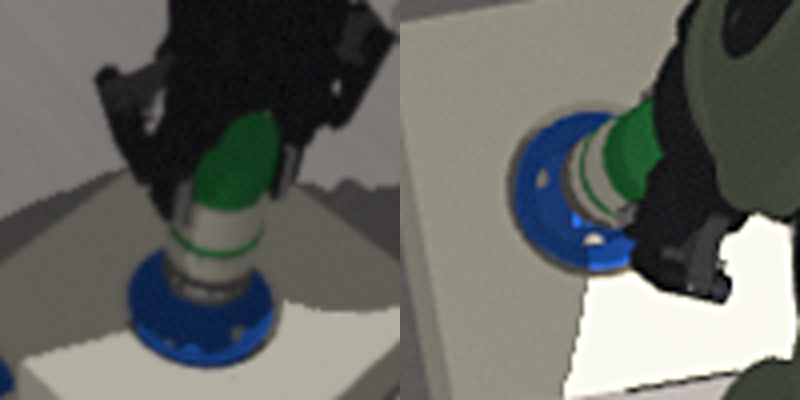

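```bash
cat > ov.py <<'E'
from plan import *
def ring(c,im,x,y,z,r,col,S,u0,v0):
    t=np.linspace(0,2*np.pi,60); P=np.stack([x+r*np.cos(t),y+r*np.sin(t),0*t+z],1)
    p=((proj(c,P)-[u0,v0]+.5)*S).astype(np.int32); cv2.polylines(im,[p],True,col,1)
def ov(name,b,a,x,y,under,cx=.5682,cy=-.1153):
    out=[]
    for c,u0,v0 in ((b,300,200),(a,360,140)):
        im=cv2.resize(c['frame'][v0:v0+100,u0:u0+100],None,fx=4,fy=4,interpolation=2)
        for h in (26,70,110): ring(c,im,x,y,under+h/1000,.023,(0,0,255),4,u0,v0)
        ring(c,im,cx,cy,.06,.035,(0,255,255),4,u0,v0)
        out.append(im)
    cv2.imwrite(name,np.hstack(out))
E
python3 - <<'E'
from ov import *
b=grab('side');a=grab('top'); s=get_state(); ov('pics/j7.png',b,a,*s['tcp_pos'][:2],s['tcp_pos'][2]-.086)
E
```

```text
(no output)
```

View pics/j7.png

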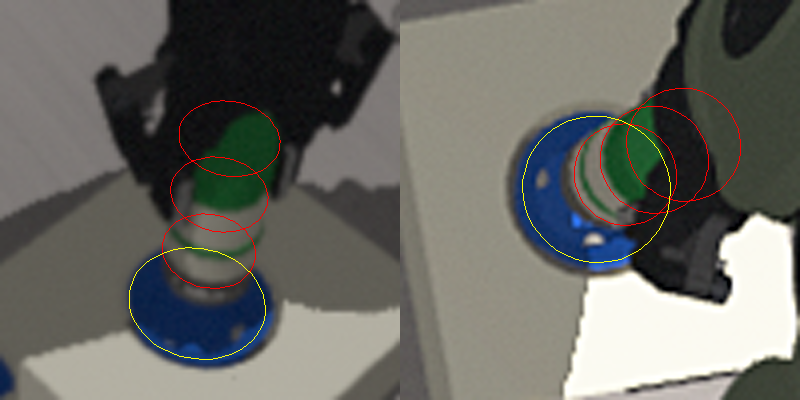

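Call:
{"fn": "play_rows", "kwargs": {"commands": "1 0.02 0 0 0 0 0; 1 0.03 0 0 0 0 0; 1 0.03 0 0 0 0 0; 1 0.02 0 0 0 0 0; 1 0 0 0 0 0 0"}}

```text
time: 7.25
tcp_pos: [0.5683, -0.1165, 0.1334]
eef_rot: [-84.3, 89.9, 174.6]
contact_force: [-0.2, -0.1, -2.3]
width: 0.525
```

```bash
python3 - <<'E'
from ov import *
b=grab('side');a=grab('top'); s=get_state(); ov('pics/j8.png',b,a,*s['tcp_pos'][:2],s['tcp_pos'][2]-.086)
plan((.5682,-.1153,.124),-11,1); print(s['torque'])
E
```

```text
[ 0.035 -0.003 -0.004] [-0.  0.  0.]
now [ 0.5688 -0.1165  0.1345] jaw -11.01 end err mm [0. 0. 0.] F [-0.88  0.14 -0.97] w 0.5283771196744041 t 7.35
[-0.015144   -0.01126616  0.04455449]
```

View pics/j8.png

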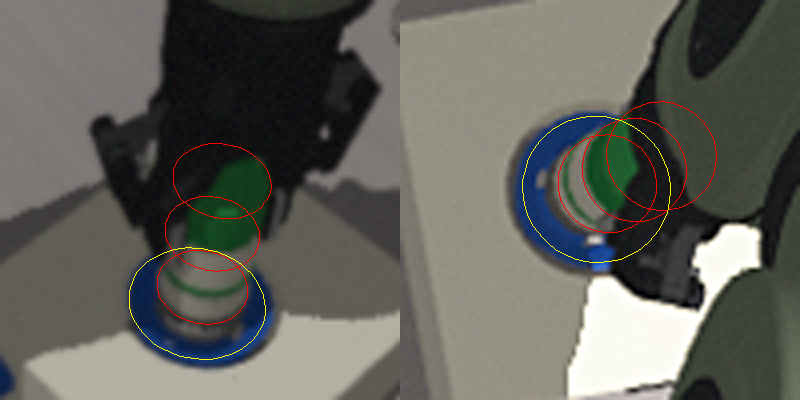

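Well centred and upright, no contact yet. Moving down to the seat.

Call:
{"fn": "play_rows", "kwargs": {"commands": "1 0.01 0 0 0 0 0; 1 0.01 0 0 0 0 0; 1 0.01 0 0 0 0 0; 1 0.005 0 0 0 0 0; 1 0 0 0 0 0 0"}}

```text
time: 7.85
tcp_pos: [0.5686, -0.1165, 0.1239]
eef_rot: [-81.7, 90.0, 177.3]
contact_force: [-1.7, 0.2, -1.6]
width: 0.529
```

```bash
python3 - <<'E'
from ov import *
s=get_state()
plan((.5682,-.1153,.124),-11,1); print(s['torque'])
E
```

```text
[-0.    -0.002 -0.004] [-0.  0.  0.]
now [ 0.5686 -0.1165  0.1239] jaw -11.01 end err mm [0. 0. 0.] F [-1.73  0.2  -1.6 ] w 0.5292358311520456 t 7.85
[0.09250866 0.30959723 0.00918878]
```

Call:
{"fn": "play_rows", "kwargs": {"commands": "1 0.007 0 0 0 0 0; 1 0.007 0 0 0 0 0; 1 0.007 0 0 0 0 0; 1 0 0 0 0 0 0; 1 0 0 0 0 0 0"}}

```text
time: 8.35
tcp_pos: [0.5687, -0.1166, 0.1177]
eef_rot: [15.1, 90.0, -85.9]
contact_force: [-0.4, -0.7, -1.8]
width: 0.525
```

```bash
python3 - <<'E'
from ov import *
s=get_state()
plan((.5682,-.1153,.106),-11,1); print(s['torque'])
E
```

```text
[ 0.039 -0.003 -0.004] [-0.  0. -0.]
now [ 0.5687 -0.1166  0.1177] jaw -11.02 end err mm [0. 0. 0.] F [-0.4  -0.71 -1.81] w 0.5245081876112573 t 8.35
[-0.1250857  -0.07798682  0.00318103]
```

Call:
{"fn": "play_rows", "kwargs": {"commands": "1 0.007 0 0 0 0 0; 1 0.007 0 0 0 0 0; 1 0.006 0 0 0 0 0; 1 0 0 0 0 0 0; 1 0 0 0 0 0 0"}}

```text
time: 8.85
tcp_pos: [0.5686, -0.1164, 0.1114]
eef_rot: [-88.7, 90.0, 170.3]
contact_force: [1.5, -0.7, -5.8]
width: 0.526
```

```bash
python3 - <<'E'
from ov import *
b=grab('side');a=grab('top'); s=get_state(); ov('pics/j9.png',b,a,*s['tcp_pos'][:2],s['tcp_pos'][2]-.086)
plan((.5682,-.1153,.106),-11,1); print(s['torque'])
E
```

```text
[ 0.018 -0.001 -0.004] [-0.     0.     0.001]
now [ 0.5684 -0.1164  0.1115] jaw -11.01 end err mm [0. 0. 0.] F [ 0.02 -0.54 -5.72] w 0.5245072875871789 t 8.95
[-0.15441103  0.24132541 -0.02681746]
```

View pics/j9.png

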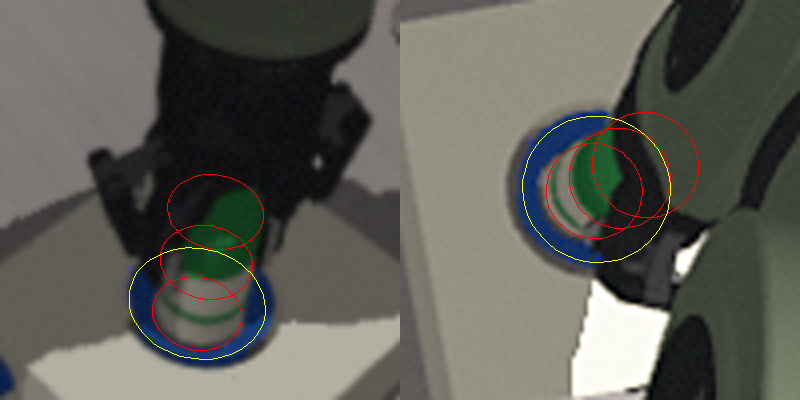

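Call:
{"fn": "play_rows", "kwargs": {"commands": "1 0.006 0 0 0 0 0; 1 0.005 0 0 0 0 0; 1 0.005 0 0 0 0 0; 1 0 0 0 0 0 0; 1 0 0 0 0 0 0"}}

```text
time: 9.45
tcp_pos: [0.5686, -0.1165, 0.1069]
eef_rot: [-79.6, 90.0, 179.4]
contact_force: [-1.7, -0.6, -4.2]
width: 0.523
```

Call:
{"fn": "play_rows", "kwargs": {"commands": "1 0.005 0 0 0 0 0; 1 0.005 0 0 0 0 0; 1 0 0 0 0 0 0; 1 0 0 0 0 0 0; 1 0 0 0 0 0 0"}}

```text
time: 9.95
tcp_pos: [0.5697, -0.1167, 0.1054]
eef_rot: [90.7, 89.8, -10.3]
contact_force: [-1.7, 0.2, 21.9]
width: 0.526
```

```bash
python3 - <<'E'
from ov import *
b=grab('side');a=grab('top'); s=get_state(); ov('pics/j10.png',b,a,*s['tcp_pos'][:2],s['tcp_pos'][2]-.086)
plan((.5682,-.1153,.106),-11,1); print(s['torque'])
E
```

```text
[-0.002 -0.006 -0.004] [-0.    -0.    -0.002]
now [ 0.5696 -0.1167  0.1054] jaw -11.01 end err mm [0. 0. 0.] F [-2.63  1.7  21.66] w 0.5318616927460527 t 10.05
[ 0.34153614  0.89497018 -0.0257618 ]
```

View pics/j10.png

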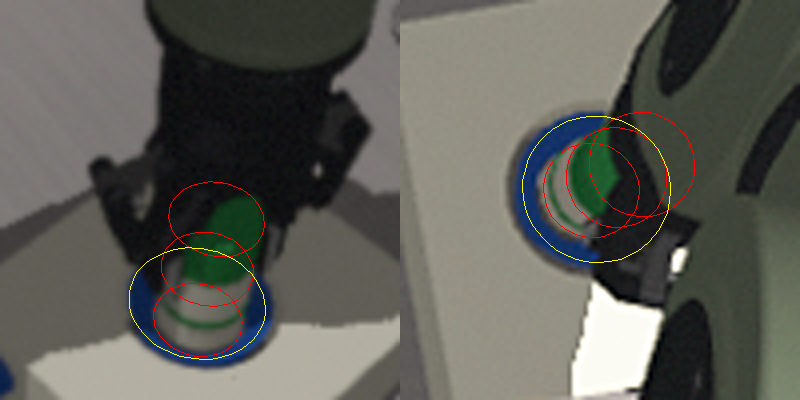

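```bash
python3 - <<'E'
from ov import *
b=grab('side')
hsv=cv2.cvtColor(b['frame'],cv2.COLOR_BGR2HSV)
m=cv2.inRange(hsv,(50,90,25),(85,255,255)); m[:200]=0;m[300:]=0;m[:,:320]=0;m[:,400:]=0
v,u=np.nonzero(m); P=world(b,u,v)
for r in range(v.min(),v.max()+1):
    k=v==r
    if k.any(): print(r,k.sum(),u[k].min(),u[k].max(),np.median(P[k],0).round(4))
g=b['frame']; 
P=world(b,np.array([330,370,350]),np.array([290,290,295]));print(P.round(4))
# same measure in initial picture s0: recompute row->z for mid cartridge using plane through axis facing cam
c0=cv2.imread('pics/s0.png'); h0=cv2.cvtColor(c0,cv2.COLOR_BGR2HSV); m0=cv2.inRange(h0,(50,60,25),(85,255,255))
print([(r,np.nonzero(m0[r,264:283])[0].size) for r in range(138,182)])
print([ (h,proj(b,[.6178-.0*0,.2998,h/1000.]).round(1).tolist()) for h in (0,30,40,75,110)])
E
```

```text
248 1 362 362 [ 0.5754 -0.1295  0.1578]
249 8 357 364 [ 0.5713 -0.1275  0.1556]
250 10 355 364 [ 0.5844 -0.1173  0.1317]
251 12 354 365 [ 0.5835 -0.1179  0.1305]
252 13 353 365 [ 0.5808 -0.1187  0.1301]
253 13 353 365 [ 0.5805 -0.1196  0.1302]
254 15 352 366 [ 0.5779 -0.1235  0.1309]
255 15 352 366 [ 0.5773 -0.1237  0.1306]
256 16 351 366 [ 0.5744 -0.1268  0.1303]
257 15 351 365 [ 0.5713 -0.1274  0.1302]
258 18 348 365 [ 0.5685 -0.1288  0.1306]
259 19 347 365 [ 0.568  -0.1282  0.1308]
260 19 347 365 [ 0.5638 -0.1311  0.1302]
261 20 346 365 [ 0.5619 -0.1315  0.1303]
262 20 346 365 [ 0.5605 -0.1324  0.1288]
263 19 346 364 [ 0.5594 -0.1323  0.1242]
264 19 346 364 [ 0.56   -0.1329  0.1216]
265 18 346 363 [ 0.5598 -0.1329  0.1185]
266 17 346 362 [ 0.559 -0.134  0.116]
267 17 346 362 [ 0.5605 -0.1322  0.1131]
268 15 346 360 [ 0.559  -0.1325  0.1092]
269 13 347 359 [ 0.5591 -0.1329  0.1065]
270 9 349 357 [ 0.5593 -0.1329  0.1045]
271 1 352 352 [ 0.5738 -0.1167  0.0717]
277 1 342 342 [ 0.5472 -0.1187  0.0724]
278 1 343 343 [ 0.5491 -0.12    0.069 ]
279 2 344 358 [ 0.5621 -0.1298  0.068 ]
280 3 346 357 [ 0.5672 -0.137   0.071 ]
281 8 348 355 [ 0.5604 -0.1338  0.0678]
[[ 0.5144 -0.1256  0.0597]
 [ 0.5823 -0.1674  0.0613]
 [ 0.5416 -0.1557  0.0602]]
[(138, 0), (139, 1), (140, 12), (141, 15), (142, 16), (143, 17), (144, 17), (145, 17), (146, 17), (147, 17), (148, 17), (149, 18), (150, 17), (151, 18), (152, 18), (153, 18), (154, 17), (155, 15), (156, 12), (157, 10), (158, 3), (159, 0), (160, 0), (161, 0), (162, 0), (163, 0), (164, 1), (165, 3), (166, 6), (167, 12), (168, 7), (169, 0), (170, 0), (171, 2), (172, 3), (173, 4), (174, 4), (175, 4), (176, 4), (177, 4), (178, 4), (179, 4), (180, 3), (181, 3)]
[(0, [[273.2, 176.4]]), (30, [[272.9, 168.2]]), (40, [[272.8, 165.4]]), (75, [[272.4, 155.3]]), (110, [[272.0, 144.8]])]
```

The cap top measures z = 0.130, which matches fully home (0.020 + 0.110). Now the gentle tug.

Call:
{"fn": "play_rows", "kwargs": {"commands": "1 -0.006 0 0 0 0 0; 1 -0.006 0 0 0 0 0; 1 -0.006 0 0 0 0 0; 1 -0.004 0 0 0 0 0; 1 0 0 0 0 0 0"}}

```text
time: 10.6
tcp_pos: [0.5687, -0.1165, 0.1105]
eef_rot: [-45.2, 90.0, -146.2]
contact_force: [0.4, 0.3, -4.3]
width: 0.529
```

Call:
{"fn": "play_rows", "kwargs": {"commands": "1 -0.004 0 0 0 0 0; 1 -0.004 0 0 0 0 0; 1 -0.003 0 0 0 0 0; 1 0 0 0 0 0 0; 1 0 0 0 0 0 0"}}

```text
time: 11.1
tcp_pos: [0.5687, -0.1165, 0.1138]
eef_rot: [-56.3, 90.0, -157.3]
contact_force: [-1.0, -1.2, -5.7]
width: 0.529
```

```bash
cat > chk.py <<'E'
from ov import *
def chk(name):
    b=grab('side')
    hsv=cv2.cvtColor(b['frame'],cv2.COLOR_BGR2HSV)
    m=cv2.inRange(hsv,(50,90,25),(85,255,255)); m[:200]=0;m[300:]=0;m[:,:320]=0;m[:,400:]=0
    v,u=np.nonzero(m); P=world(b,u,v); z=P[:,2]
    k=np.hypot(P[:,0]-.569,P[:,1]+.1165)<.015
    print('cap top',np.median(z[k]).round(4),k.sum())
    mb=cv2.inRange(hsv,(95,100,20),(130,255,255)); mb[:255]=0;mb[300:]=0;mb[:,:325]=0;mb[:,375:]=0
    v,u=np.nonzero(mb);P=world(b,u,v);r=np.hypot(P[:,0]-.5682,P[:,1]+.1153); 
    k=(r>.028)&(r<.040); print('cup rim z pcts',np.percentile(P[k,2],[10,50,90,97]).round(4),k.sum())
    plan((.5686,-.1165,.106),-11,1)
    cv2.imwrite(name,cv2.resize(b['frame'][200:300,300:400],None,fx=5,fy=5,interpolation=2))
E
python3 -c "
from chk import *
chk('pics/k1.png')"
```

```text
cap top 0.1387 93
cup rim z pcts [0.0477 0.0644 0.068  0.0695] 226
[ 0.026 -0.     0.   ] [-0.  0.  0.]
now [ 0.5686 -0.1165  0.1137] jaw -11.01 end err mm [0. 0. 0.] F [-1.68 -0.29 -6.2 ] w 0.5276720379840242 t 11.15
```

View pics/k1.png

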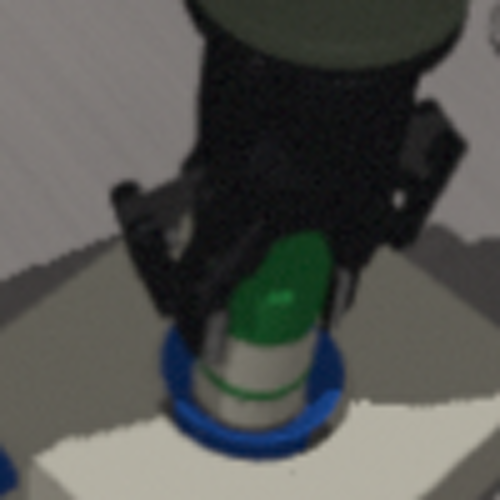

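The blue rim now stands above the box at about 0.067, and the cap top is at 0.139, so it is latched with the cup up about 7 mm. I'll raise it 1 mm more, then lower it.

Call:
{"fn": "play_rows", "kwargs": {"commands": "1 -0.003 0 0 0 0 0; 1 0 0 0 0 0 0; 1 0 0 0 0 0 0; 1 0.005 0 0 0 0 0; 1 0.006 0 0 0 0 0"}}

```text
time: 11.65
tcp_pos: [0.5687, -0.1165, 0.1113]
eef_rot: [-5.7, 90.0, -106.7]
contact_force: [-1.2, 0.4, -5.3]
width: 0.526
```

Call:
{"fn": "play_rows", "kwargs": {"commands": "1 0.006 0 0 0 0 0; 1 0.006 0 0 0 0 0; 1 0.005 0 0 0 0 0; 1 0.004 0 0 0 0 0; 1 0 0 0 0 0 0"}}

```text
time: 12.15
tcp_pos: [0.5691, -0.1165, 0.1056]
eef_rot: [93.0, 89.9, -8.0]
contact_force: [-1.7, 0.5, 4.3]
width: 0.527
```

```bash
python3 -c "
from chk import *
chk('pics/k2.png')"
```

```text
cap top 0.1305 93
cup rim z pcts [0.0509 0.0582 0.0609 0.0623] 206
[-0.001 -0.001  0.   ] [-0.    -0.    -0.001]
now [ 0.569  -0.1165  0.1056] jaw -11.01 end err mm [0. 0. 0.] F [-1.5   0.07  4.79] w 0.5300875547832369 t 12.2
```

Call:
{"fn": "play_rows", "kwargs": {"commands": "0.5 0 0 0 0 0 0; 0.3 0 0 0 0 0 0; 0 0 0 0 0 0 0; 0 0 0 0 0 0 0; 0 0 0 0 0 0 0", "force": 20}}

```text
time: 12.7
tcp_pos: [0.5688, -0.1165, 0.1051]
eef_rot: [53.1, 90.0, -47.9]
contact_force: [0.0, -0.7, -0.0]
width: 0.999
```

```bash
python3 -c "
from chk import *
chk('pics/k3.png')"
```

```text
cap top 0.1304 109
cup rim z pcts [0.0518 0.0578 0.0606 0.0613] 204
[-0.003 -0.     0.   ] [-0.  0. -0.]
now [ 0.5687 -0.1165  0.1051] jaw -11.01 end err mm [0. 0. 0.] F [ 1.08 -0.28 -0.1 ] w 0.9966160553677669 t 12.75
```

View pics/k3.png

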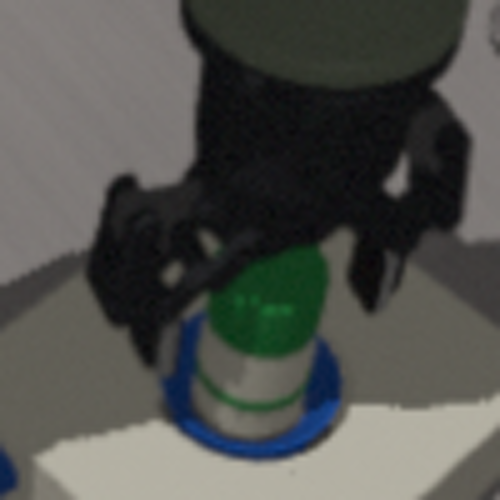

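Released, fingers clear. Retreating straight up.

Call:
{"fn": "play_rows", "kwargs": {"commands": "0 -0.05 0 0 0 0 0; 0 -0.1 0 0 0 0 0; 0 -0.12 0 0 0 0 0; 0 -0.12 0 0 0 0 0; 0 -0.05 0 0 0 0 0"}}

```text
time: 13.25
tcp_pos: [0.5694, -0.1167, 0.2402]
eef_rot: [88.6, 89.8, -12.4]
contact_force: [0.5, -0.5, -0.7]
width: 1.003
```

Call:
{"fn": "play_rows", "kwargs": {"commands": "0 0 0 0 0 0 0; 0 0 0 0 0 0 0; 0 0 0 0 0 0 0; 0 0 0 0 0 0 0; 0 0 0 0 0 0 0"}}

```text
time: 13.75
tcp_pos: [0.5686, -0.1165, 0.2366]
eef_rot: [-80.1, 89.9, 178.8]
contact_force: [0.0, -0.1, -0.2]
width: 0.995
```

```bash
python3 - <<'E'
from chk import *
from m import cap
chk('pics/k4.png')
b=grab('side','s9.png')
for k in 'go':
    for o in cap(b,k): print(k,*o)
E
```

```text
cap top 0.1302 150
cup rim z pcts [0.0516 0.0578 0.0603 0.0615] 232
[0.15 0.   0.  ] [-0.  0.  0.]
now [ 0.5686 -0.1165  0.2367] jaw -11.01 end err mm [-2.00e-02 -1.00e-02 -8.57e+01] F [-0.79 -0.9   0.17] w 1.0026657494042899 t 13.8
g [253.8 118.2] 458 ztop 0.1566 c [0.6186 0.4012] mean [0.6164 0.3982] D 0.0679 Deq 0.0465
g [284.7 177.2] 105 ztop 0.0738 c [0.6051 0.2121] mean [0.6049 0.2109] D 0.0290 Deq 0.0245
g [353.  257.7] 482 ztop 0.1302 c [ 0.5699 -0.1167] mean [ 0.5687 -0.1174] D 0.0458 Deq 0.0396
o [242.4 212.5] 225 ztop 0.1105 c [0.4407 0.1125] mean [0.4404 0.1121] D 0.0444 Deq 0.0372
```

View pics/s9.png

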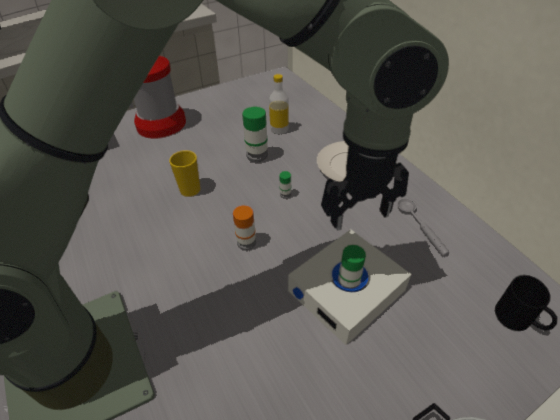

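The green-capped cartridge stands upright in the cup at (353,258). The orange one at (242,212) hasn't moved, and the gripper is well clear.

```bash
python3 -c "
from cell import job
print(job.sign_off())"
```

```text
the job is handed in; nothing more can be done
None
```

I picked the middle of the three green-capped cartridges (46 mm wide, about 110 mm tall), pressed it home in the blue cup, tugged it, let the cup settle and released it. The job is handed in at about 14 s of the 40 s allowed.

- **Pressed home:** the press ended at about 22 N with the cap top at z = 0.130 m, which is the fully home height.
- **Tug:** it held on the first try. The cap rose about 8 mm and the cup rim about 7 mm at roughly 6 N, then I raised it 1 mm more without re-measuring.
- **Last checks:** the cap top is at 0.130 m with the cup rim back at about 0.060 m. The cartridge is upright and within about 2 mm of the cup's axis. The orange-capped cartridge is standing within 1 mm of its starting place, and the gripper is open and clear.
- **Disagreements:** I never saw the roughly 12 N snap force, because force is only reported at the end of each call. A pixel overlay made the cartridge look 12–20 mm higher than it should be, but depth measurement and the tug showed it was home. The two cameras differ by about 2 mm.

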